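# Set the flower cart's levelling foot down on its footplate

### The job

Slide the teal footplate under the flower cart's raised front foot so that the foot stands over its white circle, then turn the square red knob clockwise until the rubber foot just touches the plate and lightly holds it. Do not screw it down tight, let go of everything at the end, and leave the pots, jars and other things where they are.

Things in the scene. Friction and masses are not known exactly. Their poses are not given: they have to be found in the camera images.
- cart: Small wooden flower cart, fixed to the worktop. Origin: the point of the worktop exactly below the vertical screw axis; its x axis runs from the screw back towards the tray. The tray (160 x 220 mm, rim 95 mm high) begins 70 mm behind the screw axis; below and in front of that the way to the foot is free.
- drawbar (a point): On the screw axis, top of the cart's wooden drawbar, 65 mm above the worktop. The drawbar is 36 mm wide and 18 mm thick and ends 25 mm in front of the screw axis; it carries the screw.
- screw: Levelling screw with a square red knob on top. Origin: centre of the knob, on the screw axis, about 0.104 m up. The knob is 32 x 32 mm (faces across its x and y), 30 mm high; 22 mm of steel stem is free below it. Turning clockwise seen from above lowers knob and foot 16 mm a turn (2.55 mm per rad). The thread resists with about 0.06 N m, stays where left, and can turn 7 rad or more.
- foot (a point): On the screw axis, underside of the foot's steel flange, 80 mm below the screw's origin. Under it is a round rubber shoe 48 mm across of unmeasured depth, different by several mm each time; it starts 2 mm to nearly 10 mm above the plate's top. Once it presses on the plate it rubs: the turning torque rises by some 0.01 to 0.02 N m per newton, the pressure by about 40 N per rad.
- footplate: Loose teal plate, 8 mm thick, 0.4 kg: a 70 x 70 mm pad with a white ring (56 mm) at its centre, a 34 mm wide tongue from the pad towards its -x. Origin: centre of the ring, on the underside. On the tongue, 100 mm from the origin along -x, stands a pale wooden fin to grip: 44 mm long (along x), 12 mm thick (along y), its top 52 mm above the worktop.
- bigpot: Terracotta pot with a succulent, 90 mm across, 75 mm high and plant above; stands on the worktop. Origin: centre of its underside. Bystander.
- cartpot: Small terracotta pot with a succulent, 60 mm across, 45 mm high and plant above, in the cart's tray. Origin: centre of its underside. Bystander.
- paintjar: Paint jar, 52 mm across, 60 mm high, in the cart's tray. Origin: centre of its underside. Bystander.
- glaze: White bottle, 60 mm across, 110 mm high, on the worktop. Origin: centre of its underside. Bystander.
- brush: Paint brush with a wooden handle, about 200 mm long, lying on the worktop. Bystander.
- bear: Wooden bear figure, 60 mm across, 93 mm high, on the worktop. Origin: centre of its underside. Bystander.
- tumbler: White ceramic tumbler, 70 mm across, 80 mm high, on the worktop. Origin: centre of its underside. Bystander.
There are look-alikes about, which are no part of the job. There is more than one size of the footplate; the job needs the middle-sized.

How it is judged (in metres and radians):
On the way, in this order (a step that is already met when the one before it is completed fails the run):
1. the footplate lies flat under the foot, its ring within 12 mm of the screw axis, the foot not yet on it (horizontal distance between footplate and screw below 0.012 m and height (world z) of footplate below 0.002 m and contact force between screw and footplate below 0.3 N), for 0.2 s.
2. the foot has been screwed down into contact with the footplate (contact force between screw and footplate above 1 N), for 0.2 s.
At the end, for the whole second after the job is handed in: The footplate lies flat and at rest under the foot, its ring within 15 mm of the screw axis, and the foot presses on it with 0.8 to 11 N (horizontal distance between footplate and screw below 0.015 m and height (world z) of footplate below 0.002 m and angle between footplate's own z axis and vertical below 0.03 rad and contact force between screw and footplate between 0.8 and 11 N and linear speed of footplate below 0.01 m/s); the robot touches nothing.
It fails at once if the foot is screwed down hard (over 35 N on the footplate) (contact force between screw and footplate above 35 N).
It fails at once if a bystander is moved by more than 20 mm (distance of any of bigpot, cartpot, paintjar, glaze, brush, bear, tumbler from where it was at the start of the episode above 0.02 m).
It also fails if it takes over 72 s, if anything falls off the work surface, if the arm or the gripper's body presses on something with over 40 N, if the wrist force passes 120 N, or if a joint passes its speed limit or range.

### The arm

A 6-joint arm with a two-finger parallel gripper is mounted at the origin on the work surface. World frame = base frame: x ahead of the robot, y to its left, z up, the work surface at z = 0. Lengths are in m, angles in degrees, forces in N, time in s.
With the tool pointing down it reaches from about 0.4 to 0.825 m from the base axis. Payload 7 kg.
Tool frame: the origin (TCP) lies on the mounting face of the last link; the fingertips stand 178 mm ahead of it and the grasp point (between the pads) lies 159 mm ahead of it; z points along the fingers, y is the line along which they close (so a half turn about z gives the same grasp; the last joint's range is limited). The gripper opens to 88 mm and grips with 3 to 60 N. Pads are 19 mm wide; open, the fingers measure 130 mm over their backs; the gripper's body (78 mm by 193 mm) begins 47 mm behind the grasp point.
Start: joints at [-54.712, 20.546, 0.682, 0, -70.136, -16.507], TCP at [0.217, -0.639, 0.405] pointing down, gripper open.
Joint ranges: [-176.03, 176.03], [-82.01, 121.73], [-58.28, 71.71], [-173.87, 95.51], [-174.79, -0.11], [-173.66, 173.66]. Speed limits (degrees/s): [136.94, 136.94, 172.46, 180, 180, 180].

### API

Orientations are given as [roll, pitch, yaw] about the fixed x, y, z axes, in that order (R = Rz(yaw) Ry(pitch) Rx(roll)).
In Python, from station import * gives the robot as it stands.
- The arm moves only by the tool jog_arm, never from a script. Its argument "commands" is a list of rows, each an object with "turn": the turn, a rotation vector about the tool's x, y, z in rad, a list of three; "offset": the shift along the tool's x, y, z in cm, a list of three; "claw": the finger opening in cm, from 0 to 8.76. In form: [{"turn": [rx, ry, rz], "offset": [tx, ty, tz], "claw": claw}, ...]. A call has exactly 8 rows; each row shifts and turns the commanded pose from where the row before left it, along the tool's axes as they then stand; what a row does not reach is not made up. A row lasts 1/8 s, in which the tool goes at most 62.5 mm and 10.7 degrees, less where a joint would pass 70% of its speed; a pose out of reach is approached as far as the arm can. A call with a gripper value outside its range is refused whole. The fingers move at their own pace and stop on an object; "newtons" is the grip in N (left out, the last holds). Time passes only in rows, so rows that do not move let the fingers close, or fill a call up. It gives the time, the measured TCP pose, the force, the opening and the grip force at its end, in the units of the state.
- read_state(): the state, without advancing time (a new reading comes with each control period).
- camera(name): name is "side" or "top"; returns (picture, depth): 400x640x3 uint8, blue, green, red; 400x640 float32, m along the optical axis (not along the pixel's ray), 0 where there is no reading.
- get_calibration(name): a dict with "fx", "fy", "cx", "cy" (pixels), "k1" (the pictures are not rectified: a ray, as slopes to the right and down, at radius r is drawn at 1 + k1 r^2 times it, then the intrinsics apply), "rvec" (rotation vector, rad) and "tvec" (3), from world to camera coordinates, as OpenCV has them. Camera axes: x right, y down, z forward; pixel columns grow to the right and rows downward; lengths in m; the calibration is good to about 2 mm. A picture is of the moment at which its call begins. get_calibration takes no time and is no camera call.
- job_done(): hands the job in; it is judged then, once.
Trained networks look in the newest picture that a camera, given by its name, has taken for a name from the list of things; names that differ only in an ending like _2 or _b are one class to them, and where a whole thing is asked for, a point or a joint stands for the part that bears it (a point fixed in the world has none). Each returns a list of dicts, best first, with "conf" (0 to 1); they miss things now and then, are a little off and sometimes report something else, mostly with a low value. They report only what shows in the picture. A call takes as long as a camera call. They do not tell look-alikes from the thing itself.
- look_for(camera, name): "extent" ([left, top, right, bottom] in pixels, round what is visible of it).
- landmark_of(camera, name): "centre" ([row, column] in pixels: a listed point, or the origin of a listed thing).
The state is a dict: "time_s": time; "qpos": joint angles; "joint_vel": joint speeds; "joint_efforts": joint torques, N m; "tool_pos": TCP position; "eef_rot": TCP orientation; "ft_force": force on the tool from outside, world axes, zero at the start; "moment": the same for the moment, N m; "gripper_width": finger opening in m; "gripper_force": force on a finger pad.
Only numpy, scipy, OpenCV 4.12 (cv2) and the standard library are available. Lean on these libraries where they do the work, as an engineer would, in place of code of your own. Each camera call takes 0.05 s, during which the arm holds its last target. There are 200 camera calls.

## Working session

There is one attempt and no reset: what is moved stays moved. The work goes in short steps, Python scripts to look and compute and a tool call to move; the robot and the scene stay as the last step left them, time stands still between calls to the robot, and variables do not carry over. Pictures are saved under pics/ and viewed, at most 10 in all, crops included, and the job is handed in when it is done.

Besides the shell and the picture viewer there is one more tool, called after "Request:" as name(argument=value, ...), one argument or row to a line, values as JSON. jog_arm: Moves the arm, as the interface text tells. Its arguments: {"type":"object","properties":{"commands":{"type":"array"},"newtons":{"type":"number"}},"required":["commands"]}

```bash
mkdir -p pics; cat > h.py <<'E'
from station import *
import numpy as np, cv2
def cal(n):
    c=get_calibration(n); R=cv2.Rodrigues(np.array(c["rvec"],float))[0]; return c,R,np.array(c["tvec"],float).ravel()
def ray(n,u,v):
    c,R,t=cal(n); x=np.array([(u-c["cx"])/c["fx"],(v-c["cy"])/c["fy"]]); s=x.copy()
    for _ in range(20): s=x/(1+c["k1"]*(s@s))
    return -R.T@t, R.T@np.array([s[0],s[1],1.0])
def atz(n,u,v,z):
    o,d=ray(n,u,v); return o+d*(z-o[2])/d[2]
def atd(n,u,v,dep):
    o,d=ray(n,u,v); return o+d*dep
def proj(n,p):
    c,R,t=cal(n); q=R@np.array(p,float)+t; s=q[:2]/q[2]; s=s*(1+c["k1"]*(s@s)); return [c["fx"]*s[0]+c["cx"],c["fy"]*s[1]+c["cy"]]
def tri(n1,p1,n2,p2):
    o1,d1=ray(n1,*p1);o2,d2=ray(n2,*p2)
    k=np.linalg.lstsq(np.stack([d1,-d2],1),o2-o1,rcond=None)[0]
    a,b=o1+k[0]*d1,o2+k[1]*d2; return (a+b)/2,np.linalg.norm(a-b)
E
cat > a.py <<'E'
from h import *
np.set_printoptions(precision=4,suppress=True)
for n in("side","top"):
    im,d=camera(n); cv2.imwrite(f"pics/{n}0.png",im); np.save(f"{n}.npy",d)
    c,R,t=cal(n); print(n,-R.T@t,R[2])
    for k in("footplate","screw","foot","drawbar","cart","bigpot","glaze","bear","tumbler"):
        print(k,[(round(r["conf"],2),np.round(r["centre"]).tolist(), np.round(atd(n,r["centre"][1],r["centre"][0],d[int(r["centre"][0]),int(r["centre"][1])]),3).tolist()) for r in landmark_of(n,k) if 0<=r["centre"][0]<400 and 0<=r["centre"][1]<640])
print(read_state())
E
python3 a.py
```

```text
side [0.1307 1.1947 1.0869] [ 0.2212 -0.7494 -0.6241]
footplate [(0.96, [323.0, 376.0], [0.195, 0.354, 0.011]), (0.95, [254.0, 214.0], [0.719, 0.243, 0.005]), (0.55, [286.0, 265.0], [0.524, 0.319, 0.009])]
screw [(0.52, [179.0, 279.0], [0.609, -0.044, 0.111])]
foot [(0.52, [194.0, 279.0], [0.611, -0.042, 0.049]), (0.49, [168.0, 238.0], [0.772, -0.082, 0.095])]
drawbar [(0.88, [189.0, 280.0], [0.606, -0.044, 0.07])]
cart [(0.93, [204.0, 280.0], [0.611, -0.055, -0.004])]
bigpot [(0.88, [166.0, 317.0], [0.55, -0.29, 0.015])]
glaze [(0.62, [151.0, 294.0], [0.655, -0.337, 0.029])]
bear [(0.87, [290.0, 212.0], [0.649, 0.396, 0.029])]
tumbler [(0.74, [286.0, 263.0], [0.529, 0.319, 0.007]), (0.52, [146.0, 325.0], [0.531, -0.325, 0.087])]
top [0.3457 0.0124 1.7357] [ 0.0935 -0.0056 -0.9956]
footplate [(0.94, [200.0, 230.0], [0.515, 0.312, 0.007]), (0.9, [144.0, 252.0], [0.714, 0.234, 0.015]), (0.76, [294.0, 220.0], [0.189, 0.342, 0.012]), (0.44, [120.0, 353.0], [0.767, -0.114, 0.128])]
screw [(0.43, [169.0, 340.0], [0.607, -0.067, 0.119])]
foot [(0.62, [170.0, 341.0], [0.603, -0.071, 0.117])]
[... 238 characters left out ...]
339.0], [0.597, -0.065, 0.094])]
bear [(0.63, [155.0, 219.0], [0.667, 0.345, 0.055]), (0.51, [183.0, 450.0], [0.572, -0.463, 0.008])]
tumbler [(0.88, [180.0, 448.0], [0.582, -0.457, 0.008])]
{'time_s': 1.0, 'qpos': array([-54.7099,  20.5458,   0.6807,  -0.0003, -70.1381, -16.5073]), 'joint_vel': array([-0.0515, -0.0197, -0.1772,  0.0379,  0.0211, -0.0796]), 'joint_efforts': array([  0.    , -58.2391,  29.3302,   7.0026,   0.0124,  -0.    ]), 'tool_pos': array([ 0.2173, -0.639 ,  0.4047]), 'eef_rot': array([ 179.9969,   -0.0007, -161.2173]), 'ft_force': array([ 0.4075, -0.0862, -0.2763]), 'moment': array([-0.0232,  0.0083, -0.0426]), 'gripper_force': 0.0, 'gripper_width': 0.08767992766757401}
```

View pics/top0.png

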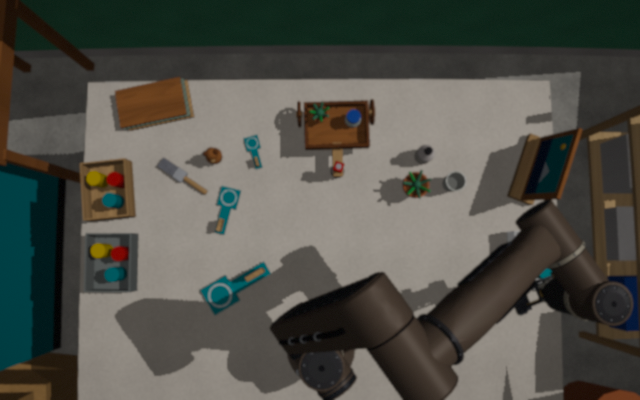

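View pics/side0.png

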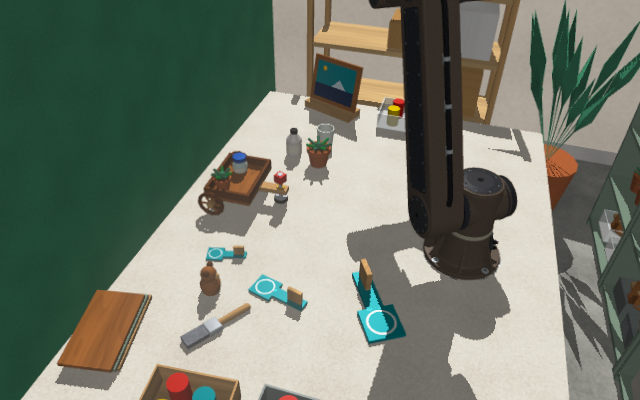

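Candidates for the footplate in the top view, as (col, row): small plate (252,144), middle plate (229,200) and large plate (220,294). I choose the middle one. Next are metric rectified crops to check its size and get the yaw angles.

```bash
cat > b.py <<'E'
from h import *
def rect(n,im,cx,cy,z,w,h,mm):
    # columns: -y to the right, rows: -x down
    S=1000/mm; W,H=int(w*S),int(h*S)
    mx=np.zeros((H,W),np.float32);my=mx.copy()
    c,R,t=cal(n)
    jj,ii=np.meshgrid(np.arange(W),np.arange(H))
    P=np.stack([cx+h/2-ii/S,cy+w/2-jj/S,np.full(ii.shape,z)],-1)@R.T+t
    s=P[...,:2]/P[...,2:]; s=s*(1+c["k1"]*(s**2).sum(-1,keepdims=True))
    return cv2.remap(im,(c["fx"]*s[...,0]+c["cx"]).astype(np.float32),(c["fy"]*s[...,1]+c["cy"]).astype(np.float32),cv2.INTER_CUBIC)
if __name__=="__main__":
    T=cv2.imread("pics/top0.png");Sd=cv2.imread("pics/side0.png")
    r=[rect(n,I,0.47,0.325,0.008,0.2,0.2,0.7) for n,I in(("top",T),("side",Sd))]
    k=[rect(n,I,0.606,-0.05,0.119,0.1,0.1,0.35) for n,I in(("top",T),("side",Sd))]
    cv2.imwrite("pics/crop1.png",np.vstack([np.hstack(r),np.hstack(k)]))
    # teal blob sizes in metric
    for nm,(x,y) in dict(small=(.70,.237),mid=(.47,.325),large=(.22,.30)).items():
        g=rect("top",T,x,y,0.008,0.26,0.26,0.5); hsv=cv2.cvtColor(g,cv2.COLOR_BGR2HSV)
        m=((hsv[...,0]>80)&(hsv[...,0]<100)&(hsv[...,1]>110)).astype(np.uint8)
        m=cv2.morphologyEx(m,cv2.MORPH_CLOSE,np.ones((9,9)))
        cs=max(cv2.findContours(m,0,2)[0],key=cv2.contourArea); (cc,wh,a)=cv2.minAreaRect(cs)
        print(nm,"rect mm",np.array(wh)*.5,a,"centre",x+.13-cc[1]*.0005,y+.13-cc[0]*.0005)
    for n,I in(("top",T),("side",Sd)):
        hsv=cv2.cvtColor(I,cv2.COLOR_BGR2HSV); m=((hsv[...,0]<6)|(hsv[...,0]>172))&(hsv[...,1]>150)&(hsv[...,2]>90)
        lo=(325,150,355,185) if n=="top" else (265,160,295,205)
        ys,xs=np.nonzero(m[lo[1]:lo[3],lo[0]:lo[2]]); print(n,"knob red",len(xs),xs.mean()+lo[0],ys.mean()+lo[1],xs.min()+lo[0],xs.max()+lo[0],ys.min()+lo[1],ys.max()+lo[1])
E
python3 b.py
```

```text
small rect mm [113.25159454  46.65636444] 74.64986419677734 centre 0.685462905883789 0.22936727905273435
mid rect mm [ 68.23490906 125.78095245] 7.6839823722839355 centre 0.46116455078124996 0.3291901016235352
large rect mm [ 97.75098419 237.79115295] 59.74356460571289 centre 0.22092355346679685 0.28655960083007814
top knob red 29 337.0344827586207 167.27586206896552 333 342 162 171
side knob red 25 280.2 176.04 275 285 174 180
```

View pics/crop1.png

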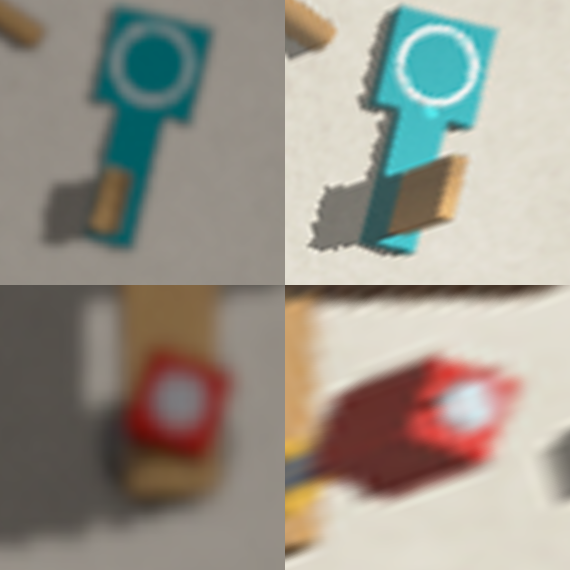

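The crop confirms the middle plate: pad about 68 mm wide, ring about 59 mm. Its ring is at about (0.525, 0.318) and its yaw about -12.5°. Both views put the knob at about (0.614, -0.063) with its top near 0.119 and its yaw about -16°. Now I'll plan the approach.

```bash
cat > plan.py <<'E'
from h import *
import sys,json
from scipy.spatial.transform import Rotation as Ro
def fin_targets(): pass
def plan(wps,n,claw,start=None):
    """wps [(x,y,z,yaw deg)], n rows per leg; prints rows (pure z-turn, tool down assumed from the measured start)"""
    s=read_state(); p=np.array(s["tool_pos"],float) if start is None else np.array(start[:3]); R=Ro.from_euler("xyz",s["eef_rot"],degrees=True) if start is None else Ro.from_euler("xyz",[180,0,start[3]],degrees=True)
    rows=[]
    for (x,y,z,yaw),k in zip(wps,n):
        g=np.array([x,y,z])
        for i in range(k):
            T=Ro.from_euler("xyz",[180,0,yaw],degrees=True)
            rv=(R.inv()*T).as_rotvec()
            if abs(np.linalg.norm(rv))>3.1: rv=np.array([0,0,rv[2]])
            f=1/(k-i); o=np.round(R.inv().apply((g-p)*f)*100,2); t=np.round(rv*f,3)
            rows.append({"turn":t.tolist(),"offset":o.tolist(),"claw":claw})
            p=p+R.apply(o/100); R=R*Ro.from_rotvec(t)
    for j in range(0,len(rows),8): print(json.dumps(rows[j:j+8]))
    print("end",p.round(4),R.as_euler("xyz",degrees=True).round(2))
E
python3 -c "
from plan import *
plan([(.46,-.40,.40,-115),(.50,0,.38,-50),(.4275,.339,.30,-12.5)],[6,8,10],8.76)"
```

```text
[{"turn": [0.0, 0.0, -0.134], "offset": [-5.11, 2.47, 0.08], "claw": 8.76}, {"turn": [0.0, 0.0, -0.135], "offset": [-5.4, 1.76, 0.08], "claw": 8.76}, {"turn": [0.0, 0.0, -0.134], "offset": [-5.58, 1.02, 0.08], "claw": 8.76}, {"turn": [0.0, 0.0, -0.135], "offset": [-5.67, 0.27, 0.08], "claw": 8.76}, {"turn": [0.0, 0.0, -0.134], "offset": [-5.66, -0.5, 0.07], "claw": 8.76}, {"turn": [0.0, 0.0, -0.135], "offset": [-5.54, -1.25, 0.08], "claw": 8.76}, {"turn": [0.0, 0.0, -0.142], "offset": [-4.74, 1.66, 0.25], "claw": 8.76}, {"turn": [0.0, 0.0, -0.142], "offset": [-4.93, 0.97, 0.25], "claw": 8.76}]
[{"turn": [0.0, 0.0, -0.142], "offset": [-5.02, 0.26, 0.25], "claw": 8.76}, {"turn": [0.0, 0.0, -0.142], "offset": [-5.0, -0.45, 0.25], "claw": 8.76}, {"turn": [0.0, 0.0, -0.142], "offset": [-4.89, -1.15, 0.25], "claw": 8.76}, {"turn": [0.0, 0.0, -0.141], "offset": [-4.68, -1.84, 0.25], "claw": 8.76}, {"turn": [-0.0, 0.0, -0.142], "offset": [-4.38, -2.47, 0.25], "claw": 8.76}, {"turn": [-0.0, 0.0, -0.141], "offset": [-3.98, -3.07, 0.25], "claw": 8.76}, {"turn": [-0.0, 0.0, -0.065], "offset": [-3.06, -1.62, 0.8], "claw": 8.76}, {"turn": [-0.0, 0.0, -0.066], "offset": [-2.95, -1.82, 0.8], "claw": 8.76}]
[{"turn": [-0.0, 0.0, -0.065], "offset": [-2.82, -2.01, 0.8], "claw": 8.76}, {"turn": [-0.0, 0.0, -0.066], "offset": [-2.69, -2.19, 0.8], "claw": 8.76}, {"turn": [-0.0, 0.0, -0.065], "offset": [-2.54, -2.36, 0.8], "claw": 8.76}, {"turn": [-0.0, 0.0, -0.066], "offset": [-2.38, -2.52, 0.8], "claw": 8.76}, {"turn": [-0.0, 0.0, -0.065], "offset": [-2.21, -2.67, 0.8], "claw": 8.76}, {"turn": [-0.0, 0.0, -0.066], "offset": [-2.03, -2.81, 0.8], "claw": 8.76}, {"turn": [-0.0, 0.0, -0.065], "offset": [-1.84, -2.94, 0.8], "claw": 8.76}, {"turn": [-0.0, 0.0, -0.066], "offset": [-1.64, -3.06, 0.8], "claw": 8.76}]
end [0.4275 0.339  0.3   ] [-180.      0.    -12.48]
```

Request:
jog_arm(
  commands=[
    {"turn": [0,0,-0.134],"offset": [-5.11,2.47,0.08],"claw": 8.76},
    {"turn": [0,0,-0.135],"offset": [-5.4,1.76,0.08],"claw": 8.76},
    {"turn": [0,0,-0.134],"offset": [-5.58,1.02,0.08],"claw": 8.76},
    {"turn": [0,0,-0.135],"offset": [-5.67,0.27,0.08],"claw": 8.76},
    {"turn": [0,0,-0.134],"offset": [-5.66,-0.5,0.07],"claw": 8.76},
    {"turn": [0,0,-0.135],"offset": [-5.54,-1.25,0.08],"claw": 8.76},
    {"turn": [0,0,-0.142],"offset": [-4.74,1.66,0.25],"claw": 8.76},
    {"turn": [0,0,-0.142],"offset": [-4.93,0.97,0.25],"claw": 8.76},
  ],
  newtons=25,
)

```text
time_s: 2.0
tool_pos: [0.4705, -0.2984, 0.3947]
eef_rot: [180.0, 0.0, -98.4]
ft_force: [-0.2, 0.5, -0.4]
gripper_width: 0.0874
gripper_force: 0.0
```

Request:
jog_arm(
  commands=[
    {"turn": [0,0,-0.142],"offset": [-5.02,0.26,0.25],"claw": 8.76},
    {"turn": [0,0,-0.142],"offset": [-5.0,-0.45,0.25],"claw": 8.76},
    {"turn": [0,0,-0.142],"offset": [-4.89,-1.15,0.25],"claw": 8.76},
    {"turn": [0,0,-0.141],"offset": [-4.68,-1.84,0.25],"claw": 8.76},
    {"turn": [0,0,-0.142],"offset": [-4.38,-2.47,0.25],"claw": 8.76},
    {"turn": [0,0,-0.141],"offset": [-3.98,-3.07,0.25],"claw": 8.76},
    {"turn": [0,0,-0.065],"offset": [-3.06,-1.62,0.8],"claw": 8.76},
    {"turn": [0,0,-0.066],"offset": [-2.95,-1.82,0.8],"claw": 8.76},
  ],
)

```text
time_s: 3.0
tool_pos: [0.4852, 0.0691, 0.364]
eef_rot: [-180.0, -0.0, -42.3]
ft_force: [0.6, -0.0, 0.5]
gripper_width: 0.0877
gripper_force: 0.0
```

Request:
jog_arm(
  commands=[
    {"turn": [0,0,-0.065],"offset": [-2.82,-2.01,0.8],"claw": 8.76},
    {"turn": [0,0,-0.066],"offset": [-2.69,-2.19,0.8],"claw": 8.76},
    {"turn": [0,0,-0.065],"offset": [-2.54,-2.36,0.8],"claw": 8.76},
    {"turn": [0,0,-0.066],"offset": [-2.38,-2.52,0.8],"claw": 8.76},
    {"turn": [0,0,-0.065],"offset": [-2.21,-2.67,0.8],"claw": 8.76},
    {"turn": [0,0,-0.066],"offset": [-2.03,-2.81,0.8],"claw": 8.76},
    {"turn": [0,0,-0.065],"offset": [-1.84,-2.94,0.8],"claw": 8.76},
    {"turn": [0,0,-0.066],"offset": [-1.64,-3.06,0.8],"claw": 8.76},
  ],
)

```text
time_s: 4.0
tool_pos: [0.4272, 0.3402, 0.2999]
eef_rot: [-180.0, -0.0, -12.3]
ft_force: [0.9, -0.5, 0.7]
gripper_width: 0.0875
gripper_force: 0.0
```

Request:
jog_arm(
  commands=[
    {"turn": [0,0,0],"offset": [0,0,3],"claw": 8.76},
    {"turn": [0,0,0],"offset": [0,0,3],"claw": 8.76},
    {"turn": [0,0,0],"offset": [0,0,3],"claw": 8.76},
    {"turn": [0,0,0],"offset": [0,0,1.4],"claw": 5},
    {"turn": [0,0,0],"offset": [0,0,0],"claw": 2.5},
    {"turn": [0,0,0],"offset": [0,0,0],"claw": 1.5},
    {"turn": [0,0,0],"offset": [0,0,0],"claw": 0.6},
    {"turn": [0,0,0],"offset": [0,0,0],"claw": 0.6},
  ],
  newtons=15,
)

```text
time_s: 5.0
tool_pos: [0.4277, 0.3392, 0.1968]
eef_rot: [-179.9, -0.0, -12.5]
ft_force: [0.5, 0.6, -0.1]
gripper_width: 0.0432
gripper_force: 0.0
```

```bash
cat > c.py <<'E'
from h import *; from b import rect; import sys
n=sys.argv[1]; im,_=camera(n); cv2.imwrite(f"pics/{sys.argv[2]}.png",im)
s=read_state(); print(s["time_s"],s["tool_pos"],s["eef_rot"],s["ft_force"],s["moment"],s["gripper_width"],s["gripper_force"])
x0,y0,x1,y1=map(int,sys.argv[3:7]); cv2.imwrite(f"pics/{sys.argv[2]}c.png",cv2.resize(im[y0:y1,x0:x1],None,fx=4,fy=4,interpolation=2))
E
python3 c.py side g1 200 220 360 340
```

```text
5.05 [0.42765656 0.3391432  0.19659422] [-1.79936864e+02 -2.27519752e-02 -1.24768328e+01] [-0.07583795 -0.02787783 -0.00400907] [-0.05683224  0.17364942 -0.04847145] 0.03941510894793822 0.0
```

View pics/g1c.png

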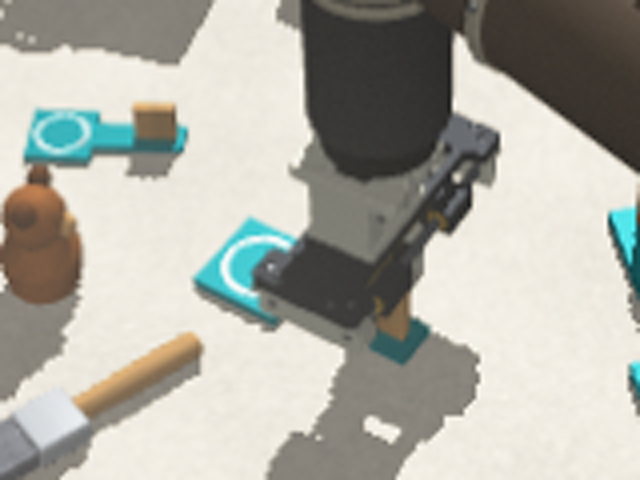

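The gripper straddles the fin, and its long side runs along the closing direction, so it will clear the knob. Closing now.

Request:
jog_arm(
  commands=[
    {"turn": [0,0,0],"offset": [0,0,0],"claw": 0.6},
    {"turn": [0,0,0],"offset": [0,0,0],"claw": 0.6},
    {"turn": [0,0,0],"offset": [0,0,0],"claw": 0.6},
    {"turn": [0,0,0],"offset": [0,0,0],"claw": 0.6},
    {"turn": [0,0,0],"offset": [0,0,0],"claw": 0.6},
    {"turn": [0,0,0],"offset": [0,0,0],"claw": 0.6},
    {"turn": [0,0,0],"offset": [0,0,0],"claw": 0.6},
    {"turn": [0,0,0],"offset": [0,0,0],"claw": 0.6},
  ],
)

```text
time_s: 6.05
tool_pos: [0.4277, 0.3393, 0.1961]
eef_rot: [-180.0, -0.0, -12.5]
ft_force: [0.7, 3.4, 1.8]
gripper_width: 0.012
gripper_force: 15.0
```

```bash
cat > rp.py <<'E'
from h import *
# knob/foot axis and cart direction from the first pictures
a,e=tri("top",(337.3,167.2),"side",(280.2,176)); print("knob tri approx",a,e)
def R2(u): return np.array([[np.cos(u),-np.sin(u)],[np.sin(u),np.cos(u)]])
for z in(.117,.119,.121): print(z,atz("top",337.4,167,z))
E
python3 -c "
from plan import *
s=read_state();print(s['gripper_width'],s['gripper_force'],s['tool_pos'],s['eef_rot'])
plan([(.47,-.063,.1965,0),(.514,-.063,.1965,0)],[12,4],0.6)"
```

```text
0.011962946092079364 14.970404952764511 [0.42768066 0.33925152 0.19610504] [-1.79964327e+02 -1.71594387e-02 -1.24685874e+01]
[{"turn": [-0.0, -0.0, -0.018], "offset": [1.07, 3.2, -0.0], "claw": 0.6}, {"turn": [-0.0, -0.0, -0.018], "offset": [1.01, 3.22, -0.01], "claw": 0.6}, {"turn": [-0.0, -0.0, -0.018], "offset": [0.95, 3.23, -0.0], "claw": 0.6}, {"turn": [-0.0, -0.0, -0.018], "offset": [0.89, 3.25, -0.01], "claw": 0.6}, {"turn": [-0.0, -0.0, -0.018], "offset": [0.84, 3.26, -0.0], "claw": 0.6}, {"turn": [-0.0, -0.0, -0.018], "offset": [0.78, 3.28, -0.01], "claw": 0.6}, {"turn": [-0.0, -0.0, -0.018], "offset": [0.72, 3.29, -0.0], "claw": 0.6}, {"turn": [-0.0, -0.0, -0.018], "offset": [0.66, 3.31, -0.01], "claw": 0.6}]
[{"turn": [-0.0, -0.0, -0.018], "offset": [0.6, 3.32, -0.0], "claw": 0.6}, {"turn": [-0.0, -0.0, -0.019], "offset": [0.54, 3.33, -0.01], "claw": 0.6}, {"turn": [-0.0, -0.0, -0.018], "offset": [0.47, 3.33, -0.0], "claw": 0.6}, {"turn": [-0.001, -0.0, -0.019], "offset": [0.41, 3.35, -0.01], "claw": 0.6}, {"turn": [0.0, -0.0, 0.0], "offset": [1.1, -0.0, 0.0], "claw": 0.6}, {"turn": [0.0, -0.0, 0.0], "offset": [1.1, -0.0, 0.0], "claw": 0.6}, {"turn": [0.0, -0.0, 0.0], "offset": [1.1, -0.0, 0.0], "claw": 0.6}, {"turn": [0.0, -0.0, 0.0], "offset": [1.1, -0.0, 0.0], "claw": 0.6}]
end [ 0.514  -0.063   0.1965] [ 1.7997e+02 -2.0000e-02  2.0000e-02]
```

Request:
jog_arm(
  commands=[
    {"turn": [0,0,-0.018],"offset": [1.07,3.2,0],"claw": 0.6},
    {"turn": [0,0,-0.018],"offset": [1.01,3.22,0],"claw": 0.6},
    {"turn": [0,0,-0.018],"offset": [0.95,3.23,0],"claw": 0.6},
    {"turn": [0,0,-0.018],"offset": [0.89,3.25,0],"claw": 0.6},
    {"turn": [0,0,-0.018],"offset": [0.84,3.26,0],"claw": 0.6},
    {"turn": [0,0,-0.018],"offset": [0.78,3.28,0],"claw": 0.6},
    {"turn": [0,0,-0.018],"offset": [0.72,3.29,0],"claw": 0.6},
    {"turn": [0,0,-0.018],"offset": [0.66,3.31,0],"claw": 0.6},
  ],
)

```text
time_s: 7.05
tool_pos: [0.4557, 0.0698, 0.1961]
eef_rot: [-180.0, 0.0, -4.2]
ft_force: [1.3, 2.8, 1.1]
gripper_width: 0.0116
gripper_force: 15.0
```

Request:
jog_arm(
  commands=[
    {"turn": [0,0,-0.018],"offset": [0.6,3.32,0],"claw": 0.6},
    {"turn": [0,0,-0.018],"offset": [0.54,3.33,0],"claw": 0.6},
    {"turn": [0,0,-0.018],"offset": [0.47,3.33,0],"claw": 0.6},
    {"turn": [0,0,-0.018],"offset": [0.21,3.35,0],"claw": 0.6},
    {"turn": [0,0,0],"offset": [0,0,0],"claw": 0.6},
    {"turn": [0,0,0],"offset": [0,0,0],"claw": 0.6},
    {"turn": [0,0,0],"offset": [0,0,0],"claw": 0.6},
    {"turn": [0,0,0],"offset": [0,0,0],"claw": 0.6},
  ],
)

```text
time_s: 8.05
tool_pos: [0.467, -0.0641, 0.196]
eef_rot: [179.9, 0.1, -0.2]
ft_force: [0.4, -6.1, 4.0]
gripper_width: 0.0117
gripper_force: 15.1
```

```bash
python3 c.py side g2 200 120 360 240; cat > r2.py <<'E'
from h import *; from b import rect; import sys
im,_=camera("top"); a=rect("top",im,.57,-.06,.008,.2,.2,.7); b_=rect("side",cv2.imread(sys.argv[1]),.57,-.06,.008,.2,.2,.7)
cv2.imwrite(sys.argv[2],cv2.resize(np.hstack([a,b_]),None,fx=1.4,fy=1.4))
E
python3 r2.py pics/g2.png pics/r2.png
```

```text
8.1 [ 0.46704709 -0.06410647  0.19605265] [ 1.79936569e+02  9.46881982e-02 -1.69147775e-01] [ 1.00008621 -5.38161809  3.93437843] [-2.06550251 -0.22409024 -0.27218926] 0.011861077945257672 15.064540207386017
```

View pics/r2.png

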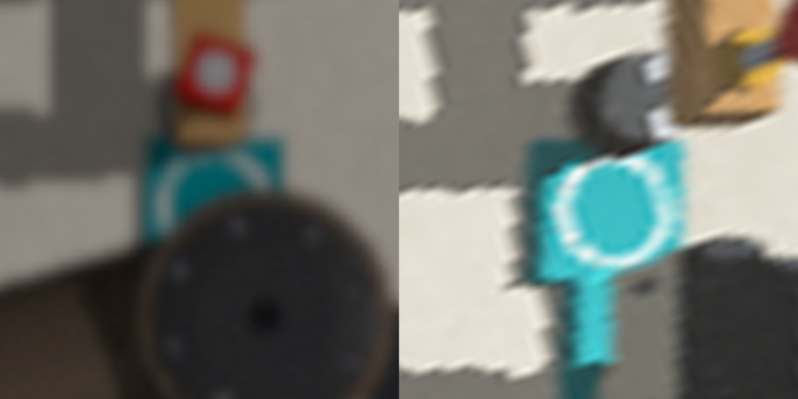

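The top and side crops put the ring at about (0.566, -0.067), next to the foot axis at about (0.614, -0.062). Now I push it in 48 mm, with 5 mm sideways.

Request:
jog_arm(
  commands=[
    {"turn": [0,0,0],"offset": [0,-0.5,0],"claw": 0.6},
    {"turn": [0,0,0],"offset": [1.2,0,0],"claw": 0.6},
    {"turn": [0,0,0],"offset": [1.2,0,0],"claw": 0.6},
    {"turn": [0,0,0],"offset": [1.2,0,0],"claw": 0.6},
    {"turn": [0,0,0],"offset": [1.2,0,0],"claw": 0.6},
    {"turn": [0,0,0],"offset": [0,0,0],"claw": 0.6},
    {"turn": [0,0,0],"offset": [0,0,0],"claw": 0.6},
    {"turn": [0,0,0],"offset": [0,0,0],"claw": 0.6},
  ],
)

```text
time_s: 9.15
tool_pos: [0.5153, -0.0584, 0.1955]
eef_rot: [-180.0, 0.0, -0.1]
ft_force: [0.2, 0.4, -4.8]
gripper_width: 0.0121
gripper_force: 15.0
```

```bash
python3 c.py side g3 200 120 360 240;python3 r2.py pics/g3.png pics/r3.png
```

```text
9.2 [ 0.51552651 -0.05828315  0.19565846] [-1.79995378e+02  1.93817610e-02 -1.12893095e-01] [ 0.14624243  0.50470024 -4.08731672] [-0.12061337  0.33846038 -0.03973297] 0.011917044791719822 14.999455958604813
```

View pics/r3.png

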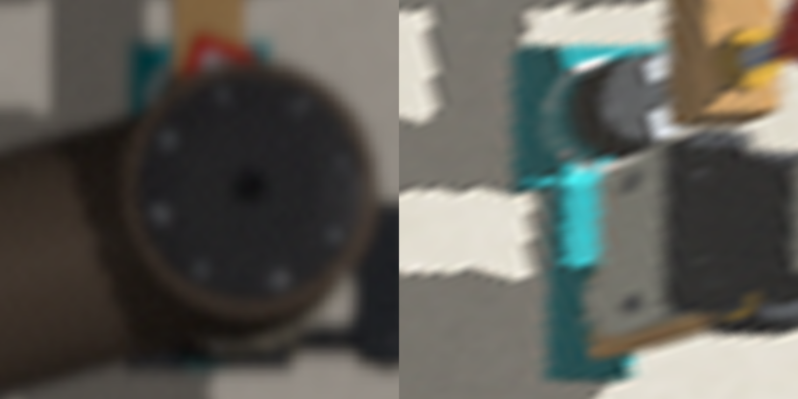

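Pad far edge at x≈0.6475 and sides at y≈+0.005 and -0.065 (approx.), so the ring is at about (0.6125, -0.060), under the foot. I'll release, rise and refine the knob yaw from the first pictures.

Request:
jog_arm(
  commands=[
    {"turn": [0,0,0],"offset": [0,0,0],"claw": 4},
    {"turn": [0,0,0],"offset": [0,0,0],"claw": 4},
    {"turn": [0,0,0],"offset": [0,0,0],"claw": 4},
    {"turn": [0,0,0],"offset": [0,0,-1],"claw": 4},
    {"turn": [0,0,0],"offset": [0,0,-2.5],"claw": 6},
    {"turn": [0,0,0],"offset": [0,0,-3],"claw": 8.76},
    {"turn": [0,0,0],"offset": [0,0,-3.5],"claw": 8.76},
    {"turn": [0,0,0],"offset": [0,0,-3.5],"claw": 8.76},
  ],
)

```text
time_s: 10.25
tool_pos: [0.5156, -0.0584, 0.3329]
eef_rot: [-180.0, -0.0, -0.1]
ft_force: [0.2, -1.1, 0.2]
gripper_width: 0.0746
gripper_force: 0.0
```

```bash
cat > k.py <<'E'
from h import *; from b import rect
for n,f in(("top","top0"),("side","side0")):
    g=rect(n,cv2.imread(f"pics/{f}.png"),.614,-.063,.119,.08,.08,.2); hsv=cv2.cvtColor(g,cv2.COLOR_BGR2HSV)
    v=100 if n=="top" else 150
    m=(((hsv[...,0]<6)|(hsv[...,0]>172))&(hsv[...,1]>140)&(hsv[...,2]>v)).astype(np.uint8)
    c=max(cv2.findContours(m,0,2)[0],key=cv2.contourArea); h=cv2.convexHull(c); (p,wh,a)=cv2.minAreaRect(h)
    print(n,"size mm",np.array(wh)*.2,"yaw",-a,"xy",.614+.04-p[1]*.0002,-.063+.04-p[0]*.0002)
im,d=camera("side"); print(landmark_of("side","screw")[:1],read_state()["tool_pos"])
E
python3 k.py; python3 -c "
from plan import *
plan([(.614,-.062,.315,-16)],[4],8.76)"
```

```text
top size mm [31.23379517 29.67355652] yaw -16.8583984375 xy 0.6142780517578126 -0.062002435302734374
side size mm [28.52280273 12.7387001 ] yaw -21.801406860351562 xy 0.604375863647461 -0.057110342407226566
[{'centre': [177.1, 274.7], 'conf': 0.49}] [ 0.51687861 -0.05828291  0.33581941]
[{"turn": [-0.0, -0.002, 0.07], "offset": [2.42, 0.09, 0.54], "claw": 8.76}, {"turn": [-0.001, -0.002, 0.069], "offset": [2.43, -0.08, 0.53], "claw": 8.76}, {"turn": [-0.0, -0.002, 0.07], "offset": [2.42, -0.25, 0.53], "claw": 8.76}, {"turn": [-0.001, -0.001, 0.069], "offset": [2.39, -0.41, 0.53], "claw": 8.76}]
end [ 0.614 -0.062  0.315] [ 1.7999e+02 -3.0000e-02 -1.5990e+01]
```

Request:
jog_arm(
  commands=[
    {"turn": [0,0,0.074],"offset": [2.42,0.09,0.4],"claw": 8.76},
    {"turn": [0,0,0.074],"offset": [2.43,-0.08,0.4],"claw": 8.76},
    {"turn": [0,0,0.073],"offset": [2.42,-0.25,0.5],"claw": 8.76},
    {"turn": [0,0,0.073],"offset": [2.39,-0.41,0.5],"claw": 8.76},
    {"turn": [0,0,0],"offset": [0,0,1.5],"claw": 8.76},
    {"turn": [0,0,0],"offset": [0,0,1.8],"claw": 8.76},
    {"turn": [0,0,0],"offset": [0,0,1.8],"claw": 8.76},
    {"turn": [0,0,0],"offset": [0,0,0],"claw": 8.76},
  ],
)

```text
time_s: 11.35
tool_pos: [0.6115, -0.0629, 0.2604]
eef_rot: [179.9, 0.2, -16.9]
ft_force: [-0.1, -0.1, 0.6]
gripper_width: 0.0877
gripper_force: 0.0
```

```bash
python3 c.py side g4 200 100 360 220
```

```text
11.4 [ 0.61209531 -0.06283078  0.26155633] [ 1.79954592e+02  8.37014780e-02 -1.69166356e+01] [ 0.27186891 -0.12676703  0.83485726] [-0.08265213  0.09329396 -0.05629256] 0.08756805021265819 0.0
```

View pics/g4c.png

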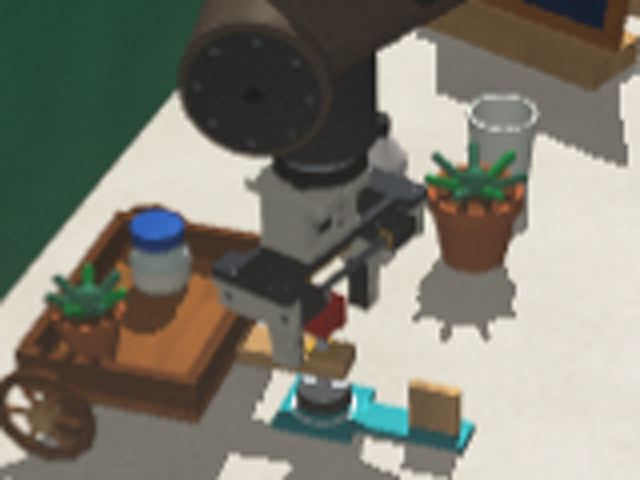

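The gripper straddles the knob, and the plate lies under the foot. Centre by 2 mm and close.

Request:
jog_arm(
  commands=[
    {"turn": [0,0,0],"offset": [0.2,-0.1,-0.1],"claw": 3},
    {"turn": [0,0,0],"offset": [0,0,0],"claw": 2.6},
    {"turn": [0,0,0],"offset": [0,0,0],"claw": 2.6},
    {"turn": [0,0,0],"offset": [0,0,0],"claw": 2.6},
    {"turn": [0,0,0],"offset": [0,0,0],"claw": 2.6},
    {"turn": [0,0,0],"offset": [0,0,0],"claw": 2.6},
    {"turn": [0,0,0],"offset": [0,0,0],"claw": 2.6},
    {"turn": [0,0,0],"offset": [0,0,0],"claw": 2.6},
  ],
  newtons=20,
)

```text
time_s: 12.4
tool_pos: [0.6151, -0.062, 0.263]
eef_rot: [-180.0, -0.0, -16.9]
ft_force: [0.2, 4.3, 1.1]
gripper_width: 0.0324
gripper_force: 19.8
```

```bash
cat > st.py <<'E'
from h import *
np.set_printoptions(precision=3,suppress=True)
F=[];M=[];E=[]
for i in range(3):
    camera("side"); s=read_state(); F.append(s["ft_force"]);M.append(s["moment"]);E.append(s["joint_efforts"][5])
print(round(s["time_s"],2),s["tool_pos"],s["eef_rot"],"q6",round(s["qpos"][5],1),"F",np.mean(F,0),"M",np.mean(M,0),np.std(M,0),"e6",np.round(E,3),s["gripper_width"],s["gripper_force"])
E
python3 st.py
```

```text
12.55 [ 0.615 -0.062  0.263] [-179.966   -0.017  -16.94 ] q6 60.8 F [-0.064  5.375  0.15 ] M [ 1.77   0.105 -0.051] [0.07  0.02  0.015] e6 [0.065 0.065 0.064] 0.031945752069475315 19.754549860954285
```

Request:
jog_arm(
  commands=[
    {"turn": [0,0,0.08],"offset": [0,-0.05,0.02],"claw": 2.6},
    {"turn": [0,0,0.08],"offset": [0,0,0.02],"claw": 2.6},
    {"turn": [0,0,0.08],"offset": [0,0,0.02],"claw": 2.6},
    {"turn": [0,0,0.08],"offset": [0,0,0.02],"claw": 2.6},
    {"turn": [0,0,0.08],"offset": [0,0,0.02],"claw": 2.6},
    {"turn": [0,0,0.08],"offset": [0,0,0.02],"claw": 2.6},
    {"turn": [0,0,0.08],"offset": [0,0,0.02],"claw": 2.6},
    {"turn": [0,0,0.08],"offset": [0,0,0.02],"claw": 2.6},
  ],
)

```text
time_s: 13.55
tool_pos: [0.615, -0.062, 0.2614]
eef_rot: [180.0, -0.0, -53.8]
ft_force: [0.0, 1.8, 0.6]
gripper_width: 0.0321
gripper_force: 19.7
```

```bash
python3 st.py
```

```text
13.7 [ 0.615 -0.062  0.261] [179.977   0.003 -53.545] q6 24.1 F [-0.862  1.729  0.725] M [ 0.754  0.319 -0.07 ] [0.023 0.027 0.03 ] e6 [ 0.725 -0.848 -0.361] 0.03214014697286332 19.757806062698364
```

Request:
jog_arm(
  commands=[
    {"turn": [0,0,0.03],"offset": [0,0,0.008],"claw": 2.6},
    {"turn": [0,0,0.03],"offset": [0,0,0.008],"claw": 2.6},
    {"turn": [0,0,0.03],"offset": [0,0,0.008],"claw": 2.6},
    {"turn": [0,0,0.03],"offset": [0,0,0.008],"claw": 2.6},
    {"turn": [0,0,0.03],"offset": [0,0,0.008],"claw": 2.6},
    {"turn": [0,0,0.03],"offset": [0,0,0.008],"claw": 2.6},
    {"turn": [0,0,0.03],"offset": [0,0,0.008],"claw": 2.6},
    {"turn": [0,0,0.03],"offset": [0,0,0.008],"claw": 2.6},
  ],
)

```text
time_s: 14.7
tool_pos: [0.615, -0.062, 0.2607]
eef_rot: [180.0, 0.0, -67.5]
ft_force: [-2.9, 0.9, 4.2]
gripper_width: 0.0322
gripper_force: 19.7
```

```bash
cat > m.py <<'E'
from h import *
np.set_printoptions(precision=3,suppress=True)
a=[read_state() for _ in range(4)]
for _ in range(4): camera("side"); a.append(read_state())
print("Mz",np.array([s["moment"][2] for s in a]),"e6",np.array([s["joint_efforts"][5] for s in a]),"yaw",np.array([s["eef_rot"][2] for s in a]),"v6",np.array([s["joint_vel"][5] for s in a]))
print("F",a[-1]["ft_force"],"q6",a[-1]["qpos"][5],"t",a[-1]["time_s"])
E
python3 m.py
```

```text
Mz [ 0.09   0.09   0.09   0.09   0.015 -0.002 -0.076 -0.065] e6 [ 0.342  0.342  0.342  0.342  0.264 -0.274 -0.091  0.01 ] yaw [-67.485 -67.485 -67.485 -67.485 -67.562 -67.447 -67.387 -67.37 ] v6 [-13.62  -13.62  -13.62  -13.62    2.8     1.621   0.579   0.197]
F [-3.63  -0.024  2.832] q6 10.30839121450845 t 14.9
```

Request:
jog_arm(
  commands=[
    {"turn": [0,0,0.015],"offset": [0,0,0.004],"claw": 2.6},
    {"turn": [0,0,0.015],"offset": [0,0,0.004],"claw": 2.6},
    {"turn": [0,0,0.015],"offset": [0,0,0.004],"claw": 2.6},
    {"turn": [0,0,0.015],"offset": [0,0,0.004],"claw": 2.6},
    {"turn": [0,0,0.015],"offset": [0,0,0.004],"claw": 2.6},
    {"turn": [0,0,0.015],"offset": [0,0,0.004],"claw": 2.6},
    {"turn": [0,0,0.015],"offset": [0,0,0.004],"claw": 2.6},
    {"turn": [0,0,0.015],"offset": [0,0,0.004],"claw": 2.6},
  ],
)

```text
time_s: 15.9
tool_pos: [0.615, -0.062, 0.2604]
eef_rot: [180.0, 0.0, -74.3]
ft_force: [-3.5, -1.5, 4.7]
gripper_width: 0.0324
gripper_force: 19.7
```

```bash
python3 m.py
```

```text
Mz [ 0.05   0.05   0.05   0.05   0.027 -0.    -0.01  -0.009] e6 [ 0.149  0.149  0.149  0.149  0.065 -0.148 -0.031  0.012] yaw [-74.305 -74.305 -74.305 -74.305 -74.345 -74.304 -74.288 -74.285] v6 [-6.78  -6.78  -6.78  -6.78   1.218  0.573  0.141  0.003]
F [-5.338 -0.469  3.858] q6 3.3926840197083026 t 16.1
```

Request:
jog_arm(
  commands=[
    {"turn": [0,0,0.02],"offset": [0,0.05,0.005],"claw": 2.6},
    {"turn": [0,0,0.02],"offset": [0,0,0.005],"claw": 2.6},
    {"turn": [0,0,0.02],"offset": [0,0,0.005],"claw": 2.6},
    {"turn": [0,0,0.02],"offset": [0,0,0.005],"claw": 2.6},
    {"turn": [0,0,0.02],"offset": [0,0,0.005],"claw": 2.6},
    {"turn": [0,0,0.02],"offset": [0,0,0.005],"claw": 2.6},
    {"turn": [0,0,0.02],"offset": [0,0,0.005],"claw": 2.6},
    {"turn": [0,0,0.02],"offset": [0,0,0.005],"claw": 2.6},
  ],
)

```text
time_s: 17.1
tool_pos: [0.6147, -0.062, 0.26]
eef_rot: [-180.0, 0.0, -83.5]
ft_force: [-3.3, -1.3, 2.3]
gripper_width: 0.0321
gripper_force: 19.7
```

```bash
python3 m.py
```

```text
Mz [ 0.066  0.066  0.066  0.066  0.028 -0.04  -0.125 -0.048] e6 [ 0.211  0.211  0.211  0.211  0.158 -0.195 -0.036  0.033] yaw [-83.487 -83.487 -83.487 -83.487 -83.539 -83.459 -83.426 -83.415] v6 [-9.169 -9.169 -9.169 -9.169  1.99   1.215  0.449  0.171]
F [-2.347 -1.413  1.856] q6 -5.73583371310736 t 17.3
```

In motion, e6 fits a clean line in speed with no rise so far, so there is no contact yet. I'll keep the same speed.

Request:
jog_arm(
  commands=[
    {"turn": [0,0,0.02],"offset": [0,0,0.005],"claw": 2.6},
    {"turn": [0,0,0.02],"offset": [0,0,0.005],"claw": 2.6},
    {"turn": [0,0,0.02],"offset": [0,0,0.005],"claw": 2.6},
    {"turn": [0,0,0.02],"offset": [0,0,0.005],"claw": 2.6},
    {"turn": [0,0,0.02],"offset": [0,0,0.005],"claw": 2.6},
    {"turn": [0,0,0.02],"offset": [0,0,0.005],"claw": 2.6},
    {"turn": [0,0,0.02],"offset": [0,0,0.005],"claw": 2.6},
    {"turn": [0,0,0.02],"offset": [0,0,0.005],"claw": 2.6},
  ],
)

```text
time_s: 18.3
tool_pos: [0.6146, -0.062, 0.2596]
eef_rot: [180.0, 0.0, -92.7]
ft_force: [-2.4, -1.0, 1.9]
gripper_width: 0.0322
gripper_force: 19.7
```

```bash
sed -i 's/range(4): camera/range(2): camera/' m.py; python3 m.py
```

```text
Mz [ 0.075  0.075  0.075  0.075  0.078 -0.048] e6 [ 0.211  0.211  0.211  0.211  0.159 -0.195] yaw [-92.656 -92.656 -92.656 -92.656 -92.708 -92.626] v6 [-9.144 -9.144 -9.144 -9.144  1.937  1.119]
F [-2.703 -1.328  3.136] q6 -14.949135476088621 t 18.4
```

Request:
jog_arm(
  commands=[
    {"turn": [0,0,0.02],"offset": [0,0,0.005],"claw": 2.6},
    {"turn": [0,0,0.02],"offset": [0,0,0.005],"claw": 2.6},
    {"turn": [0,0,0.02],"offset": [0,0,0.005],"claw": 2.6},
    {"turn": [0,0,0.02],"offset": [0,0,0.005],"claw": 2.6},
    {"turn": [0,0,0.02],"offset": [0,0,0.005],"claw": 2.6},
    {"turn": [0,0,0.02],"offset": [0,0,0.005],"claw": 2.6},
    {"turn": [0,0,0.02],"offset": [0,0,0.005],"claw": 2.6},
    {"turn": [0,0,0.02],"offset": [0,0,0.005],"claw": 2.6},
  ],
)

```text
time_s: 19.4
tool_pos: [0.6146, -0.062, 0.2591]
eef_rot: [180.0, -0.0, -101.8]
ft_force: [-3.9, 0.1, 2.7]
gripper_width: 0.0324
gripper_force: 19.7
```

```bash
python3 m.py
```

```text
Mz [ 0.096  0.096  0.096  0.096 -0.037 -0.06 ] e6 [ 0.212  0.212  0.212  0.212  0.16  -0.194] yaw [-101.825 -101.825 -101.825 -101.825 -101.874 -101.797] v6 [-9.119 -9.119 -9.119 -9.119  1.894  1.123]
F [-4.192 -0.628  4.068] q6 -24.117182745509904 t 19.5
```

Request:
jog_arm(
  commands=[
    {"turn": [0,0,0.02],"offset": [0,0,0.005],"claw": 2.6},
    {"turn": [0,0,0.02],"offset": [0,0,0.005],"claw": 2.6},
    {"turn": [0,0,0.02],"offset": [0,0,0.005],"claw": 2.6},
    {"turn": [0,0,0.02],"offset": [0,0,0.005],"claw": 2.6},
    {"turn": [0,0,0.02],"offset": [0,0,0.005],"claw": 2.6},
    {"turn": [0,0,0.02],"offset": [0,0,0.005],"claw": 2.6},
    {"turn": [0,0,0.02],"offset": [0,0,0.005],"claw": 2.6},
    {"turn": [0,0,0.02],"offset": [0,0,0.005],"claw": 2.6},
  ],
)

```text
time_s: 20.5
tool_pos: [0.6145, -0.062, 0.2587]
eef_rot: [180.0, -0.0, -111.0]
ft_force: [-5.3, -0.2, 3.6]
gripper_width: 0.0319
gripper_force: 19.7
```

```bash
python3 m.py
```

```text
Mz [ 0.037  0.037  0.037  0.037  0.028 -0.026] e6 [ 0.213  0.213  0.213  0.213  0.102 -0.183] yaw [-110.993 -110.993 -110.993 -110.993 -111.049 -110.99 ] v6 [-9.107 -9.107 -9.107 -9.107  1.45   0.631]
F [-4.566  0.834  2.941] q6 -33.309643751540705 t 20.6
```

Request:
jog_arm(
  commands=[
    {"turn": [0,0,0.02],"offset": [0,0,0.005],"claw": 2.6},
    {"turn": [0,0,0.02],"offset": [0,0,0.005],"claw": 2.6},
    {"turn": [0,0,0.02],"offset": [0,0,0.005],"claw": 2.6},
    {"turn": [0,0,0.02],"offset": [0,0,0.005],"claw": 2.6},
    {"turn": [0,0,0.02],"offset": [0,0,0.005],"claw": 2.6},
    {"turn": [0,0,0.02],"offset": [0,0,0.005],"claw": 2.6},
    {"turn": [0,0,0.02],"offset": [0,0,0.005],"claw": 2.6},
    {"turn": [0,0,0.02],"offset": [0,0,0.005],"claw": 2.6},
  ],
)

```text
time_s: 21.6
tool_pos: [0.6145, -0.062, 0.2583]
eef_rot: [180.0, -0.0, -120.2]
ft_force: [-5.1, 0.3, 3.5]
gripper_width: 0.0319
gripper_force: 19.7
```

```bash
python3 m.py
```

```text
Mz [ 0.078  0.078  0.078  0.078  0.048 -0.044] e6 [ 0.213  0.213  0.213  0.213  0.102 -0.182] yaw [-120.16  -120.16  -120.16  -120.16  -120.221 -120.158] v6 [-9.148 -9.148 -9.148 -9.148  1.558  0.75 ]
F [-5.558  0.917  2.762] q6 -42.478897416921484 t 21.7
```

Request:
jog_arm(
  commands=[
    {"turn": [0,0,0.02],"offset": [0,0,0.005],"claw": 2.6},
    {"turn": [0,0,0.02],"offset": [0,0,0.005],"claw": 2.6},
    {"turn": [0,0,0.02],"offset": [0,0,0.005],"claw": 2.6},
    {"turn": [0,0,0.02],"offset": [0,0,0.005],"claw": 2.6},
    {"turn": [0,0,0.02],"offset": [0,0,0.005],"claw": 2.6},
    {"turn": [0,0,0.02],"offset": [0,0,0.005],"claw": 2.6},
    {"turn": [0,0,0.02],"offset": [0,0,0.005],"claw": 2.6},
    {"turn": [0,0,0.02],"offset": [0,0,0.005],"claw": 2.6},
  ],
)

```text
time_s: 22.7
tool_pos: [0.6144, -0.062, 0.258]
eef_rot: [180.0, -0.0, -129.3]
ft_force: [-6.4, -0.1, 4.7]
gripper_width: 0.0324
gripper_force: 19.6
```

```bash
python3 m.py
```

```text
Mz [0.104 0.104 0.104 0.104 0.052 0.03 ] e6 [ 0.182  0.182  0.182  0.182  0.072 -0.211] yaw [-129.327 -129.327 -129.327 -129.327 -129.383 -129.324] v6 [-8.996 -8.996 -8.996 -8.996  1.578  0.751]
F [-6.679  0.971  4.697] q6 -51.64306218959332 t 22.8
```

Request:
jog_arm(
  commands=[
    {"turn": [0,0,0.02],"offset": [0,0,0.005],"claw": 2.6},
    {"turn": [0,0,0.02],"offset": [0,0,0.005],"claw": 2.6},
    {"turn": [0,0,0.02],"offset": [0,0,0.005],"claw": 2.6},
    {"turn": [0,0,0.02],"offset": [0,0,0.005],"claw": 2.6},
    {"turn": [0,0,0.02],"offset": [0,0,0.005],"claw": 2.6},
    {"turn": [0,0,0.02],"offset": [0,0,0.005],"claw": 2.6},
    {"turn": [0,0,0.02],"offset": [0,0,0.005],"claw": 2.6},
    {"turn": [0,0,0.02],"offset": [0,0,0.005],"claw": 2.6},
  ],
)

```text
time_s: 23.8
tool_pos: [0.6144, -0.0619, 0.2576]
eef_rot: [180.0, -0.0, -138.5]
ft_force: [-6.4, 1.3, 4.4]
gripper_width: 0.032
gripper_force: 19.6
```

```bash
python3 m.py
```

```text
Mz [0.188 0.188 0.188 0.188 0.227 0.08 ] e6 [ 0.092  0.092  0.092  0.092 -0.005 -0.285] yaw [-138.482 -138.482 -138.482 -138.482 -138.54  -138.483] v6 [-9.05  -9.05  -9.05  -9.05   1.66   0.791]
F [-5.846  1.744  4.213] q6 -60.80404062859958 t 23.9
```

Contact: e6 fell by 0.031 and then 0.090 per 0.16 rad, so I estimate about 8.6 N now. I'll back off 0.08 rad for about 5.5 N, then release and rise.

Request:
jog_arm(
  commands=[
    {"turn": [0,0,-0.02],"offset": [0,0,-0.005],"claw": 2.6},
    {"turn": [0,0,-0.02],"offset": [0,0,-0.005],"claw": 2.6},
    {"turn": [0,0,-0.02],"offset": [0,0,-0.005],"claw": 2.6},
    {"turn": [0,0,-0.02],"offset": [0,0,-0.005],"claw": 2.6},
    {"turn": [0,0,0],"offset": [0,0,0],"claw": 2.6},
    {"turn": [0,0,0],"offset": [0,0,0],"claw": 2.6},
    {"turn": [0,0,0],"offset": [0,0,0],"claw": 2.6},
    {"turn": [0,0,0],"offset": [0,0,0],"claw": 2.6},
  ],
)

```text
time_s: 24.9
tool_pos: [0.6144, -0.0619, 0.2578]
eef_rot: [180.0, -0.0, -133.9]
ft_force: [-5.9, 1.9, 4.9]
gripper_width: 0.0319
gripper_force: 19.7
```

```bash
python3 m.py
```

```text
Mz [-0.016 -0.016 -0.016 -0.016 -0.041 -0.01 ] e6 [0.03 0.03 0.03 0.03 0.03 0.03] yaw [-133.884 -133.884 -133.884 -133.884 -133.885 -133.884] v6 [-0.05  -0.05  -0.05  -0.05   0.065 -0.155]
F [-5.662 -0.569  4.12 ] q6 -56.20082315225776 t 25.0
```

Request:
jog_arm(
  commands=[
    {"turn": [0,0,0],"offset": [0,0,0],"claw": 3.6},
    {"turn": [0,0,0],"offset": [0,0,0],"claw": 5},
    {"turn": [0,0,0],"offset": [0,0,0],"claw": 7},
    {"turn": [0,0,0],"offset": [0,0,0],"claw": 8},
    {"turn": [0,0,0],"offset": [0,0,0],"claw": 8.6},
    {"turn": [0,0,0],"offset": [0,0,-2],"claw": 8.6},
    {"turn": [0,0,0],"offset": [0,0,-4],"claw": 8.6},
    {"turn": [0,0,0],"offset": [0,0,-5],"claw": 8.6},
  ],
)

```text
time_s: 26.0
tool_pos: [0.6143, -0.0621, 0.368]
eef_rot: [179.9, -0.1, -133.8]
ft_force: [1.0, 0.6, -0.1]
gripper_width: 0.0858
gripper_force: 0.0
```

```bash
python3 m.py; python3 c.py side g5 200 100 360 220
```

```text
Mz [-0.01  -0.01  -0.01  -0.01   0.037  0.023] e6 [-0.004 -0.004 -0.004 -0.004 -0.011 -0.009] yaw [-133.836 -133.836 -133.836 -133.836 -133.756 -133.776] v6 [-0.058 -0.058 -0.058 -0.058  0.018 -0.01 ]
F [ 0.226  0.131 -1.054] q6 -56.155862856786996 t 26.1
26.15 [ 0.61532648 -0.06202149  0.37124647] [-179.76875633    0.28131144 -133.81536238] [-0.52310652  0.2051456  -1.30648587] [0.05624612 0.04426577 0.01962535] 0.08608253686155701 0.0
```

View pics/g5c.png

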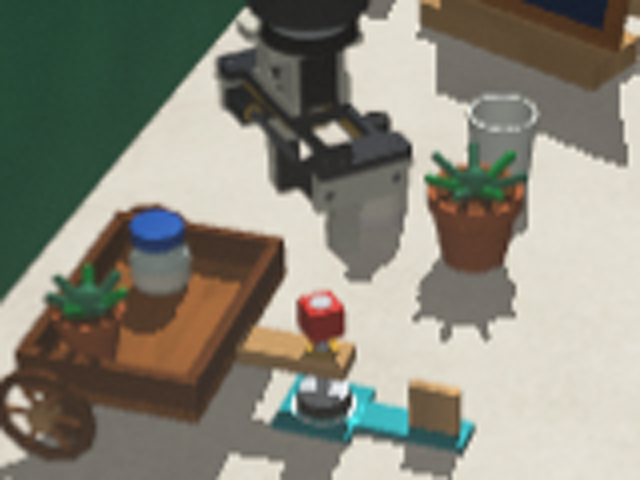

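The gripper is clear. The foot (crop 325,400) stands on the plate inside the white ring, and nothing else has moved. Handing in.

```bash
python3 -c "
from station import *
print(job_done())"
```

```text
the job is handed in; nothing more can be done
None
```

I slid the middle-sized footplate under the foot, turned the knob clockwise until the foot touched, backed off to an estimated 5.5 N (from joint torque, not measured directly), let go of everything and handed the job in; no verdict was returned.

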